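# Clamp the contact block and draw the plug gauge 40 mm

## Task

The contact block has been loaded in the checking fixture: swing the raised clamp arm fully down onto the block, leave it closed, and then draw the tall-handled plug gauge straight up out of its bore by 40 mm, gently and without tilting or forcing it, so that its groove comes level with the top of the block and the rest of the shank stays in the bore. Finish holding the gauge still at that height in the gripper; leave the flat-headed dowel, the block and everything else on the bench where they are.

Things in the scene. Friction and masses are not known exactly. Their poses are not given: they have to be found in the camera images.
- fixture: checking fixture, bolted down: aluminium plate 170 mm (own x) by 290 mm (own y, -115 to +175), 12 mm thick, steel fences 10 mm high round the block, two steel clamp posts 120 mm high either side of x=+60, y=+70. Origin on the bench under the middle of the block; x points away from the robot at yaw 0, y to the left, along the block
- clamp (a joint): hinge of the clamp arm, rad: 0 = down, its rubber pad on the top of the block; grows as the arm swings up, at most 1.4. Axis parallel to the fixture's y. The hinge is stiff (0.6 N m friction): the arm stays where it is left, and 3 to 5 N across it at the bar moves it. It starts raised
- clamp_hinge (a point): a point on the clamp's hinge axis, in the middle between its posts: fixture frame x=+60, y=+70, height 106 mm
- clamp_bar (a point): middle of the clamp's handle bar, where to take it: black round bar 14 mm thick, 70 mm long, parallel to the fixture's y, standing out to +y from the arm's free end. 160 mm from the hinge axis, 47 mm to +y of the arm's middle line; lies toward -x of the hinge and 2 mm above it when down. Pinch it from above across the fixture's x (it turns between the pads) or push it down
- block: grey moulded contact block 60 mm (x) by 190 mm (y), 80 mm high, loose between the fences (top 92 mm above the bench); origin under its centre, axes as the fixture's. Two upright blind bores 21 mm wide, 70 mm deep at x=0, y=-60 and y=+5: one holds the gauge, the other the dowel; which varies. The clamp's pad lands at y=+70
- gauge: steel plug gauge in one bore, 1 mm play, 0.18 to 0.35 kg: shank 20 mm thick, 73 mm long, then a round ribbed handle 26 mm thick, 57 mm tall. Origin at the centre of its foot, z up along it; home, the origin is 22 mm above the bench and the handle spans 95 to 152 mm above the bench. The dark groove is 30 mm above the origin, so at home 40 mm below the block's top
- dowel: steel locating dowel in the other bore, same shank, but a flat round head 34 mm wide and only 11 mm high, 3 mm above the block's top; origin at the centre of its foot; leave alone
- screwdriver: screwdriver with a blue plastic handle lying on the bench beside the fixture; origin under its middle; leave alone
- wrench: steel open wrench lying on the bench; origin under its middle; leave alone
- tape: white roll of tape lying flat, 90 mm across, 19 mm high, origin under its centre; leave alone
- module: grey switching module standing upright, 70 x 45 mm, 97 mm high, origin under its centre; leave alone
- busbar: flat copper bar 30 x 160 x 8 mm with a hole at each end, lying behind the fixture; origin under its centre; leave alone
- connector: white multi-way connector shell 35 x 70 x 30 mm, origin under its centre; leave alone

How it is judged (in metres and radians):
On the way:
1. the clamp arm is down on the block with the gauge still home in its bore (value of joint clamp below 0.06 rad and z of gauge in the frame of block below 0.018 m), for 0.2 s.
At the end, for the whole second after the job is handed in: The clamp is down (within 0.06 rad); the gauge is drawn 40 mm (32 to 48 mm) out of home, still in its own bore, parallel to it within 0.06 rad, carried at rest by the fingers, pressing on the bore's wall with less than 15 N; the dowel is home and the block has moved less than 12 mm (value of joint clamp below 0.06 rad and z of gauge in the frame of block between 0.042 and 0.058 m and x of gauge in the frame of block between -0.004 and 0.004 m and (y of gauge in the frame of block between -0.064 and -0.056 m or y of gauge in the frame of block between 0.001 and 0.009 m) and angle between the z axis of gauge and the z axis of block, either way round below 0.06 rad and contact force between the fingers and gauge above 3 N and contact force between gauge and block below 15 N and linear speed of gauge below 0.02 m/s and z of dowel in the frame of block below 0.015 m and distance of block from where it was at the start of the episode below 0.012 m); the arm keeps its last pose, push and grip.
It fails at once if the gauge is drawn before the clamp is down (z of gauge in the frame of block above 0.022 m and value of joint clamp above 0.12 rad).
It fails at once if the gauge is pulled right out of its bore (more than 62 of its 70 mm) (z of gauge in the frame of block above 0.072 m).
It fails at once if the gauge is forced: more than 60 N between it and the block (contact force between gauge and block above 60 N).
It fails at once if the dowel is drawn more than 15 mm, or the block dragged or lifted by more than 15 mm (z of dowel in the frame of block above 0.025 m or distance of block from where it was at the start of the episode above 0.015 m).
It fails at once if a bystander is moved by more than 40 mm (distance of any of screwdriver, wrench, tape, module, busbar, connector from where it was at the start of the episode above 0.04 m).
It also fails if it takes over 45 s, if anything falls off the work surface, if the arm or the gripper's body presses on something with over 40 N, if the wrist force passes 120 N, or if a joint passes its speed limit or range.

## Robot

A 7-joint arm with a two-finger parallel gripper is mounted at the origin on the work surface. World frame = base frame: x ahead of the robot, y to its left, z up, the work surface at z = 0. Lengths are in mm, angles in rad, forces in N, time in s.
With the tool pointing down it reaches from about 400 to 750 mm from the base axis. Payload 19.5 kg.
Tool frame: the origin (TCP) lies at the centre of the arm's flange, where the gripper is bolted on; the fingertips stand 173 mm ahead of it and the grasp point (between the pads) lies 155 mm ahead of it; z points along the fingers, y is the line along which they close (so a half turn about z gives the same grasp; the last joint's range is limited). The gripper opens to 85 mm and grips with 20 to 120 N. Pads are 22 mm wide; open, the fingers measure 114 mm over their backs; the gripper's body (76 mm by 85 mm) begins 54 mm behind the grasp point. The pads swing forward as they close: fully open they stand 13 mm farther back than shut.
Start: joints at [1.124, 0.707, -0.028, 1.485, 0.022, 0.951, -0.075], TCP at [226.452, -528.522, 404.668] pointing down, gripper open.
Joint ranges: [-2.71, 2.71], [-0.32, 2.16], [-1.57, 1.52], [0, 2.45], [-1.46, 4.6], [0, 2.02], [-2.83, 2.83]. Speed limits (rad/s): [1.89, 1.89, 2.57, 2.57, 3.01, 3.01, 3.01].

## Interface

Orientations are given as a unit quaternion [x, y, z, w].
In Python, from workcell import ctrl gives the robot as it stands.
- The arm moves only by the shell command python3 shift.py 'ROWS'. ROWS is a JSON list of rows, 1 to 5 of them, each written [[dx, dy, dz], [rx, ry, rz], opening]: dx, dy, dz in mm, then a rotation vector rx, ry, rz in rad, then the finger opening in mm; each row shifts and turns the commanded pose from where the row before left it, along the tool's axes as they then stand; what a row does not reach is not made up. A row lasts 1/12 s, in which the tool goes at most 41.7 mm and 0.125 rad, less where a joint would pass 70% of its speed; a pose out of reach is approached as far as the arm can. The fingers move at their own pace and stop on an object; the grip force is fixed at half the most. Time passes only in rows, so rows that do not move let the fingers close. It prints the time, the measured TCP pose, the force, the opening and the grip force at its end. Input that does not fit is refused with a message, and nothing moves.
- ctrl.get_state(): the state, without advancing time (a new reading comes with each control period).
- ctrl.get_image(name): name is "side" or "top" or "wrist"; returns a dict with "img" (400x640x3 uint8, red, green, blue), "fx", "fy", "cx", "cy" (pixels), "extrinsics" (4x4, takes a point from camera to world coordinates); the wrist camera has in their place "mount" (4x4, takes a point from camera to tool coordinates, whose origin is the TCP and whose axes are the flange's). Camera axes: x right, y down, z forward; pixel columns grow to the right and rows downward; lengths in mm; the calibration is good to about 2 mm. A picture is of the moment at which its call begins: read the wrist's pose just before it. There is no depth.
- ctrl.close_job(): hands the job in; it is judged then, once.
The state is a dict: "clock": time; "joint_positions": joint angles; "joint_vel": joint speeds; "joint_torque": joint torques, N m; "position": TCP position; "ee_rot": TCP orientation; "force": force on the tool from outside, world axes, zero at the start; "torque": the same for the moment, N m; "gripper_width": finger opening in mm; "grasp_force": force on a finger pad.
Only numpy, scipy, OpenCV 4.12 (cv2) and the standard library are available. Lean on these libraries where they do the work, as an engineer would, in place of code of your own. Each camera call takes 0.05 s, during which the arm holds its last target. There are 200 camera calls.

## Working session

There is one attempt and no reset: what is moved stays moved. The work goes in short steps, Python scripts to look and compute and a shell command to move; the robot and the scene stay as the last step left them, time stands still between calls to the robot, and variables do not carry over. Pictures are saved under pics/ and viewed, at most 10 in all, crops included, and the job is handed in when it is done.

```bash
mkdir -p pics; ls
cat > h.py <<'E'
import numpy as np,cv2
from workcell import ctrl
from scipy.spatial.transform import Rotation as R
def snap(n,f):
    s=ctrl.get_state(); d=ctrl.get_image(n)
    if n=="wrist":
        T=np.eye(4);T[:3,:3]=R.from_quat(s["ee_rot"]).as_matrix();T[:3,3]=s["position"]
        E=T@np.array(d["mount"])
    else: E=np.array(d["extrinsics"])
    cv2.imwrite(f"pics/{f}.png",np.array(d["img"])[:,:,::-1])
    np.savez(f"pics/{f}.npz",E=E,K=[d["fx"],d["fy"],d["cx"],d["cy"]])
def ray(f,u,v):
    z=np.load(f"pics/{f}.npz");fx,fy,cx,cy=z["K"];E=z["E"]
    r=E[:3,:3]@np.array([(u-cx)/fx,(v-cy)/fy,1]);return E[:3,3],r/np.linalg.norm(r)
def plane(f,u,v,h):
    o,r=ray(f,u,v);return o+r*(h-o[2])/r[2]
def tri(*obs):
    A=0;b=0;L=[]
    for o in obs:
        c,r=ray(*o);P=np.eye(3)-np.outer(r,r);A=A+P;b=b+P@c;L.append((c,r))
    x=np.linalg.solve(A,b);return x,[round(float(np.linalg.norm(np.cross(x-c,r))),1) for c,r in L]
def proj(f,p):
    z=np.load(f"pics/{f}.npz");fx,fy,cx,cy=z["K"];q=np.linalg.inv(z["E"])@np.r_[p,1]
    return round(fx*q[0]/q[2]+cx,1),round(fy*q[1]/q[2]+cy,1)
E
python3 - <<'E'
from h import *
s=ctrl.get_state();print(s)
snap("top","top0");snap("side","side0")
for f in("top0","side0"):z=np.load(f"pics/{f}.npz");print(z["E"].round(2),z["K"])
E
```

```text
pics
shift.py
workcell.py
{'clock': 0.0, 'joint_positions': array([ 1.12428975,  0.70709761, -0.02763272,  1.48498878,  0.02201756,
        0.95092885, -0.07550815]), 'joint_vel': array([-9.86540100e-05, -9.84533857e-04, -2.36109416e-04, -8.05722721e-05,
       -1.00699587e-03,  6.12659503e-04,  5.60962644e-04]), 'joint_torque': array([-1.44866190e-03, -8.83240914e+01,  1.23430733e+00, -2.36173189e+01,
        1.68415939e-02,  6.61915095e-03, -1.03399691e-05]), 'position': array([ 226.43702122, -528.45488712,  404.2327278 ]), 'ee_rot': array([ 9.79584733e-01,  2.01030935e-01, -1.32682469e-04, -5.43838560e-04]), 'force': array([-0.30514241, -0.50590765,  0.21340269]), 'torque': array([-0.04345032, -0.02961468, -0.03932918]), 'grasp_force': 0.0, 'gripper_width': 85.24441326819617}
[[-2.0000e-02 -9.9000e-01  1.4000e-01  4.5954e+02]
 [-1.0000e+00  3.0000e-02  2.0000e-02  6.0800e+00]
 [-3.0000e-02 -1.4000e-01 -9.9000e-01  8.6208e+02]
 [ 0.0000e+00  0.0000e+00  0.0000e+00  1.0000e+00]] [364.03176844 364.03176844 320.9885015  202.44496208]
[[-7.4000e-01 -3.1000e-01  5.9000e-01 -2.7290e+01]
 [-6.7000e-01  3.5000e-01 -6.6000e-01  6.8189e+02]
 [-0.0000e+00 -8.8000e-01 -4.7000e-01  5.6919e+02]
 [ 0.0000e+00  0.0000e+00  0.0000e+00  1.0000e+00]] [365.67515755 365.67515755 324.1715866  201.14749795]
```

View pics/top0.png

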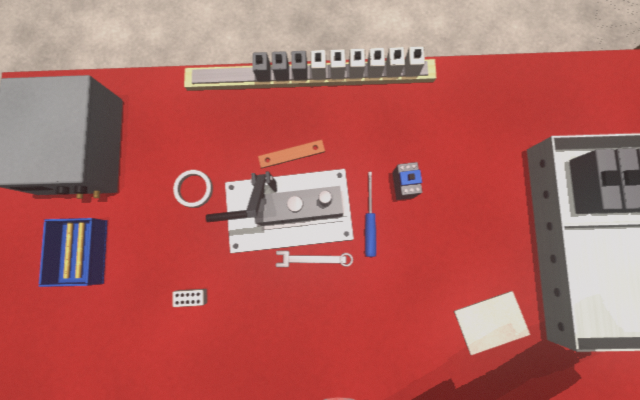

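View pics/side0.png

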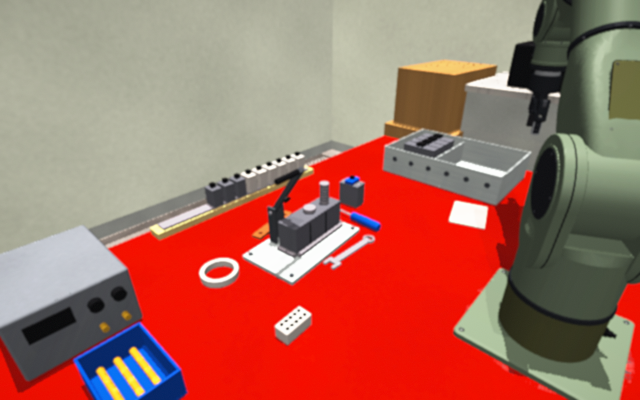

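Top view: plate corners are about (345,170), (352,240), (232,251), (226,182), with the tall gauge at (325,198), the dowel at (295,204) and the bar from (207,217) to (250,213). In the side view the raised arm ends near (298,173). I'll enlarge both views.

Run:
```python
import cv2,numpy as np
a=cv2.resize(cv2.imread("pics/top0.png")[155:265,195:365],None,fx=4.7,fy=4.7,interpolation=cv2.INTER_CUBIC)
b=cv2.resize(cv2.imread("pics/side0.png")[160:290,235:375],None,fx=4.6,fy=4.6,interpolation=cv2.INTER_CUBIC)
cv2.imwrite("pics/c1.png",a);cv2.imwrite("pics/c2.png",b);print(a.shape,b.shape)
```

```text
(517, 799, 3) (598, 644, 3)
```

View pics/c1.png

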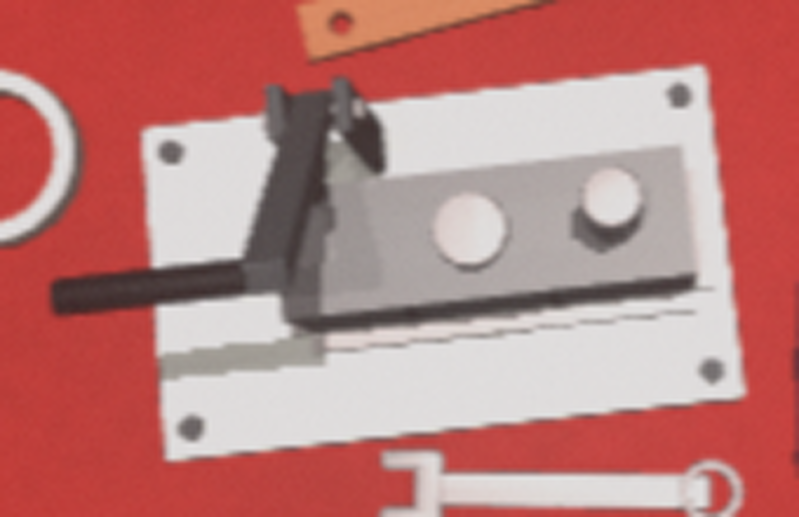

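View pics/c2.png

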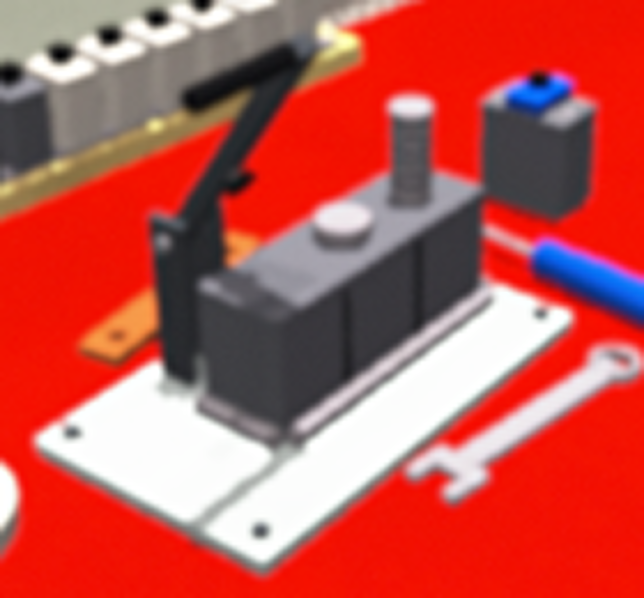

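Crop 1 (px): plate corners (141,130), (706,66), (745,397), (165,460), gauge top (611,197), dowel (470,230), bar from (54,298) to (245,275). Crop 2: gauge top (411,106), dowel (343,223), bar from (194,98) to (300,52).

```bash
cat > m.py <<'E'
from h import *
t=lambda x,y:("top0",195-.5+(x+.5)/4.7,155-.5+(y+.5)/4.7)
s=lambda x,y:("side0",235-.5+(x+.5)/4.6,160-.5+(y+.5)/4.6)
W=np.array([plane(*t(*p),12)[:2] for p in[(141,130),(706,66),(745,397),(165,460)]])
F=np.array([(85,175),(85,-115),(-85,-115),(-85,175)],float)
A=F-F.mean(0);B=W-W.mean(0)
th=np.arctan2((A[:,0]*B[:,1]-A[:,1]*B[:,0]).sum(),(A*B).sum())
Rz=R.from_euler("z",th).as_matrix();o=np.r_[W.mean(0)-Rz[:2,:2]@F.mean(0),0]
if __name__=="__main__":
    np.set_printoptions(precision=1,suppress=True)
    print("yaw",th,"origin",o,"resid",W-(o[:2]+F@Rz[:2,:2].T))
    for n,a,b in[("gauge",(611,197),(411,106)),("dowel",(470,230),(343,223)),("barL",(54,298),(194,98)),("barR",(245,275),(300,52))]:
        x,e=tri(t(*a),s(*b));print(n,x,e,"fix",Rz.T@(x-o))
    # side check of corners
    for p in[(38,440),(262,570),(572,318)]:x=plane(*s(*p),12);print("side corner",Rz.T@(x-o))
E
python3 m.py
```

```text
yaw 0.08523848504162457 origin [568.6  74.7   0. ] resid [[-1.2 -0.3]
 [-0.8  0. ]
 [ 0.8  0.6]
 [ 1.2 -0.4]]
gauge [574.4  15.7 149.5] [0.4, 0.4] fix [  0.8 -59.3 149.5]
dowel [569.1  80.3  99.5] [0.3, 0.3] fix [ 0.9  5.5 99.5]
barL [527.2 220.1 239.7] [0.4, 0.4] fix [-28.9 148.4 239.7]
barR [532.5 148.2 239. ] [2.3, 2.3] fix [-29.8  76.4 239. ]
side corner [ 80.6 177.7  12. ]
side corner [-90.  183.7  12. ]
side corner [ -87.4 -106.9   12. ]
```

```bash
python3 shift.py '[[[0, 0, -12], [0, 0, -0.125], 85], [[0, 0, -12], [0, 0, -0.125], 85], [[0, 0, -12], [0, 0, -0.125], 85], [[0, 0, -12], [0, 0, -0.125], 85], [[0, 0, -12], [0, 0, -0.125], 85]]'; python3 shift.py '[[[0, 0, 0], [0, 0, -0.125], 85], [[0, 0, 0], [0, 0, -0.125], 85], [[0, 0, 0], [0, 0, -0.125], 85], [[0, 0, 0], [0, 0, -0.125], 85], [[0, 0, 0], [0, 0, -0.125], 85]]'
cat >> h.py <<'E'
def go(p,z=None,yaw=0.0852):
    """tool-axes shift to bring the TCP to world p, and turn to make tool y lie along yaw"""
    s=ctrl.get_state();M=R.from_quat(s["ee_rot"]);y=M.as_matrix()[:,1]
    D=np.column_stack([[np.sin(yaw)*-1,np.cos(yaw),0],[np.cos(yaw),np.sin(yaw),0],[0,0,-1]])
    print("shift",(M.inv().apply(np.array(p)-s["position"])).round(1),"rotv",(M.inv()*R.from_matrix(D)).as_rotvec().round(3),"pos",s["position"].round(1),"F",s["force"].round(1),"t",round(s["clock"],2),"w",round(s["gripper_width"],1),"q",s["joint_positions"].round(2))
E
python3 -c "
from h import *
go([529,192,465])"
```

```text
clock: 0.52
position: [226.4, -528.5, 465.0]
ee_rot: [0.869, 0.495, -0.0, -0.0]
force: [-0.0, -0.4, -0.8]
gripper_width: 85.0
grasp_force: 0.0
clock: 0.93
position: [226.4, -528.5, 464.4]
ee_rot: [0.675, 0.738, 0.0, -0.0]
force: [-0.5, 0.2, 0.3]
gripper_width: 85.2
grasp_force: 0.0
shift [ 6.904e+02  3.662e+02 -3.000e-01] rotv [-0.    -0.001  0.005] pos [ 226.4 -528.5  464.4] F [-0.5  0.2  0.3] t 0.93 w 85.2 q [ 1.3   0.67 -0.4   1.37  0.26  1.15  0.97]
```

```bash
for i in 1; do :; done; python3 shift.py '[[[34, 18, 0], [0, 0, 0], 85], [[34, 18, 0], [0, 0, 0], 85], [[34, 18, 0], [0, 0, 0], 85], [[34, 18, 0], [0, 0, 0], 85], [[34, 18, 0], [0, 0, 0], 85]]' | sed -n 2p; python3 shift.py '[[[34, 18, 0], [0, 0, 0], 85], [[34, 18, 0], [0, 0, 0], 85], [[34, 18, 0], [0, 0, 0], 85], [[34, 18, 0], [0, 0, 0], 85], [[34, 18, 0], [0, 0, 0], 85]]'| sed -n 2p; python3 shift.py '[[[34, 18, 0], [0, 0, 0], 85], [[34, 18, 0], [0, 0, 0], 85], [[34, 18, 0], [0, 0, 0], 85], [[34, 18, 0], [0, 0, 0], 85], [[0, 0, 0], [0, 0, 0], 85]]'
python3 -c "
from h import *
go([529,192,465])
snap('wrist','w1')"
```

```text
position: [302.0, -349.8, 464.6]
position: [377.5, -172.9, 464.7]
clock: 2.18
position: [439.2, -26.8, 464.7]
ee_rot: [0.674, 0.739, 0.002, -0.001]
force: [0.6, 0.2, -0.1]
gripper_width: 85.0
grasp_force: 0.0
shift [209.5 109.6   0.5] rotv [ 0.001 -0.003  0.007] pos [439.2 -26.8 464.7] F [ 0.6  0.2 -0.1] t 2.18 w 85.0 q [ 0.26  0.45 -0.43  1.83  0.23  0.91 -0.18]
```

View pics/w1.png

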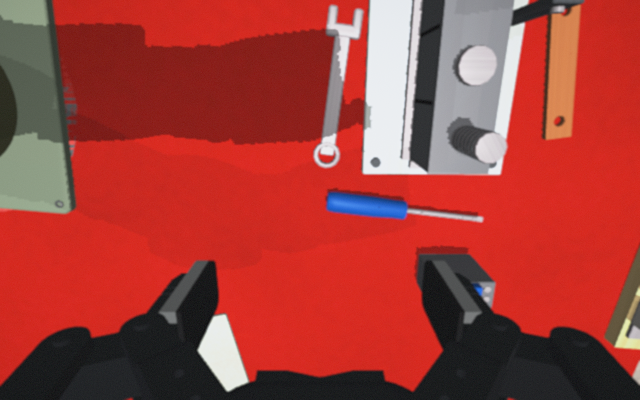

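The wrist view shows the gauge top centred at (490,147) and the dowel at (477,66), with the fixture at upper right. I'll check these points against the first estimates and move on over the bar.

```bash
python3 -c "
from m import *
x,e=tri(t(611,197),s(411,106),('w1',490,147));print('gauge',x.round(1),e)
x,e=tri(t(470,230),s(343,223),('w1',477,66));print('dowel',x.round(1),e)
for y in(-60,):
  print(o+Rz@[0,y,152])
"
python3 shift.py '[[[35, 18, 0], [0, 0, 0], 85], [[35, 18, 0], [0, 0, 0], 85], [[35, 18, 0], [0, 0, 0], 85], [[35, 18, 0], [0, 0, 0], 85], [[35, 18, 0], [0, 0, 0], 85]]' | sed -n 2p;python3 shift.py '[[[35, 20, 0], [0, 0, 0.007], 85], [[0, 0, 0], [0, 0, 0], 85]]'
python3 -c "
from h import *
go([529,192,465])
snap('wrist','w2')"
```

```text
gauge [574.4  16.1 149.7] [0.7, 0.1, 0.6]
dowel [569.6  80.5  99.9] [1.0, 0.5, 1.4]
[573.74020819  14.90473375 152.        ]
position: [513.1, 149.8, 464.6]
clock: 2.82
position: [530.5, 190.9, 463.8]
ee_rot: [0.678, 0.735, 0.001, -0.001]
force: [-1.0, 0.2, -1.8]
gripper_width: 84.8
grasp_force: 0.0
shift [ 1.3 -1.4 -1.2] rotv [-0.001 -0.003 -0.003] pos [530.5 190.9 463.8] F [-1.   0.2 -1.8] t 2.82 w 84.8 q [-0.21  0.65 -0.39  1.42  0.25  1.13 -0.55]
```

View pics/w2.png

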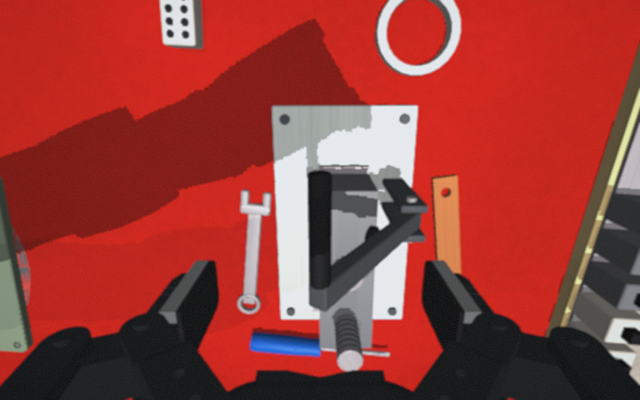

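The bar runs from (321,173) to (318,290) in the wrist view, centred between the fingers. I'll triangulate its ends with this view.

```bash
python3 -c "
from m import *
a,e=tri(t(54,298),s(194,98),('w2',320,175));print(a.round(1),e,(Rz.T@(a-o)).round(1))
b,e=tri(t(245,275),s(300,52),('w2',317,290));print(b.round(1),e,(Rz.T@(b-o)).round(1))
c=(a+b)/2;print(c)
g=o+Rz@[(Rz.T@(c-o))[0],120,0];go([g[0],g[1],c[2]+155])"
```

```text
[527.9 220.1 239.4] [0.5, 0.7, 0.9] [-28.2 148.3 239.4]
[532.6 147.7 239.5] [2.5, 2.3, 1.0] [-29.6  75.8 239.5]
[530.25689254 183.86470323 239.41636416]
shift [ 4.   0.  69.3] rotv [-0.001 -0.001 -0.005] pos [530.  187.7 463.7] F [-0.2 -1.5 -0.2] t 2.87 w 85.3 q [-0.2   0.64 -0.39  1.42  0.25  1.12 -0.55]
```

```bash
python3 shift.py '[[[1, 0, 23], [0, 0, 0], 85], [[1, 0, 23], [0, 0, 0], 85], [[1, 0, 23], [0, 0, 0], 85], [[0, 0, 0], [0, 0, 0], 85]]'|sed -n 2,4p;  python3 shift.py '[[[0, 0, 0], [0, 0, 0], 40], [[0, 0, 0], [0, 0, 0], 10], [[0, 0, 0], [0, 0, 0], 0], [[0, 0, 0], [0, 0, 0], 0], [[0, 0, 0], [0, 0, 0], 0]]'; python3 shift.py '[[[0, 0, 0], [0, 0, 0], 0], [[0, 0, 0], [0, 0, 0], 0], [[0, 0, 0], [0, 0, 0], 0]]'
python3 -c "
from m import *
s=ctrl.get_state();g=s['position']-[0,0,155];f=Rz.T@(g-o);print(f.round(1),np.hypot(f[0]-60,f[2]-106))
go(s['position'])"
```

```text
position: [529.0, 186.7, 392.4]
ee_rot: [0.68, 0.733, -0.003, -0.001]
force: [-0.2, -0.0, -1.1]
clock: 3.62
position: [529.5, 188.3, 396.5]
ee_rot: [0.679, 0.734, 0.0, 0.0]
force: [0.5, -0.1, 0.1]
gripper_width: 24.9
grasp_force: 0.0
clock: 3.87
position: [529.4, 188.4, 396.2]
ee_rot: [0.679, 0.734, 0.0, 0.0]
force: [-1.3, -0.8, 6.1]
gripper_width: 12.0
grasp_force: 58.4
[-29.4 116.7 241.2] 162.08554596691164
shift [0. 0. 0.] rotv [ 0.001 -0.    -0.008] pos [529.4 188.4 396.2] F [-1.3 -0.8  6.1] t 3.87 w 12.0 q [-0.21  0.71 -0.36  1.54  0.29  0.94 -0.59]
```

```bash
python3 -c "
import numpy as np
p=np.linspace(.984,.0125,21);x=-160*np.cos(p);z=160*np.sin(p)
for i in range(20):print(i,round(x[i+1]-x[i],1),round(z[i]-z[i+1],1))"
```

```text
0 -6.4 4.5
1 -6.1 4.8
2 -5.9 5.1
3 -5.6 5.3
4 -5.4 5.6
5 -5.1 5.9
6 -4.8 6.1
7 -4.5 6.3
8 -4.2 6.5
9 -3.9 6.7
10 -3.5 6.9
11 -3.2 7.1
12 -2.9 7.2
13 -2.5 7.4
14 -2.1 7.5
15 -1.8 7.6
16 -1.4 7.6
17 -1.0 7.7
18 -0.7 7.7
19 -0.3 7.8
```

```bash
python3 shift.py '[[[0, -6.4, 4.5], [0, 0, 0], 0], [[0, -6.1, 4.8], [0, 0, 0], 0], [[0, -5.9, 5.1], [0, 0, 0], 0], [[0, -5.6, 5.3], [0, 0, 0], 0], [[0, -5.4, 5.6], [0, 0, 0], 0]]'
python3 -c "
from m import *
s=ctrl.get_state();g=s['position']-[0,0,155];f=Rz.T@(g-o);print(f.round(1),np.hypot(f[0]-60,f[2]-106),'expect -58.8,-,214.7+')
go(s['position'])"
```

```text
clock: 4.28
position: [500.4, 186.1, 370.8]
ee_rot: [0.679, 0.734, 0.001, 0.001]
force: [7.6, -1.3, -0.2]
gripper_width: 12.1
grasp_force: 59.5
[-58.5 116.8 215.8] 161.57938778105617 expect -58.8,-,214.7+
shift [0. 0. 0.] rotv [ 0.003 -0.    -0.008] pos [500.4 186.1 370.8] F [ 7.6 -1.3 -0.2] t 4.28 w 12.1 q [-0.23  0.7  -0.35  1.68  0.31  0.81 -0.64]
```

Forces are low and the arc tracks well, so I continue.

```bash
python3 shift.py '[[[0, -5.1, 5.9], [0, 0, 0], 0], [[0, -4.8, 6.1], [0, 0, 0], 0], [[0, -4.5, 6.3], [0, 0, 0], 0], [[0, -4.2, 6.5], [0, 0, 0], 0], [[0, -3.9, 6.7], [0, 0, 0], 0]]'|sed -n 2,4p
python3 shift.py '[[[0, -3.5, 6.9], [0, 0, 0], 0], [[0, -3.2, 7.1], [0, 0, 0], 0], [[0, -2.9, 7.2], [0, 0, 0], 0], [[0, -2.5, 7.4], [0, 0, 0], 0], [[0, -2.1, 7.5], [0, 0, 0], 0]]'|sed -n 2,4p
python3 -c "
from m import *
s=ctrl.get_state();g=s['position']-[0,0,155];f=Rz.T@(g-o);print(f.round(1),np.hypot(f[0]-60,f[2]-106))
go(s['position'])"
```

```text
position: [477.9, 184.4, 339.2]
ee_rot: [0.679, 0.734, 0.001, 0.001]
force: [5.7, -1.1, 3.2]
position: [464.0, 183.4, 303.0]
ee_rot: [0.679, 0.734, 0.001, 0.001]
force: [7.5, -1.2, 4.1]
[-95.  117.3 148. ] 160.58984539902985
shift [0. 0. 0.] rotv [ 0.003 -0.001 -0.008] pos [464.  183.4 303. ] F [ 7.5 -1.2  4.1] t 5.12 w 11.8 q [-0.28  0.76 -0.28  1.88  0.38  0.55 -0.74]
```

```bash
python3 shift.py '[[[0, -1.5, 7.6], [0, 0, 0], 0], [[0, -1.2, 7.6], [0, 0, 0], 0], [[0, -0.8, 7.7], [0, 0, 0], 0], [[0, -0.5, 7.7], [0, 0, 0], 0], [[0, -0.2, 5], [0, 0, 0], 0]]'|sed -n 2,4p
python3 shift.py '[[[0, 0, 2], [0, 0, 0], 0], [[0, 0, 2], [0, 0, 0], 0], [[0, 0, 1], [0, 0, 0], 0]]'
python3 -c "
from m import *
s=ctrl.get_state();g=s['position']-[0,0,155];f=Rz.T@(g-o);print(f.round(1),np.hypot(f[0]-60,f[2]-106))
go(s['position'])"
```

```text
position: [459.4, 183.1, 266.4]
ee_rot: [0.679, 0.734, 0.0, -0.0]
force: [3.6, 0.2, 4.7]
clock: 5.78
position: [459.2, 183.1, 262.7]
ee_rot: [0.679, 0.734, 0.0, 0.0]
force: [-4.0, -1.7, 36.0]
gripper_width: 11.8
grasp_force: 65.7
[-99.8 117.4 107.7] 159.82768858839978
shift [0. 0. 0.] rotv [ 0.     0.    -0.008] pos [459.2 183.1 262.7] F [-4.  -1.7 36. ] t 5.78 w 11.8 q [-0.32  0.83 -0.23  1.92  0.42  0.44 -0.78]
```

The clamp is down, with 36 N reaction at bar height 108. Next: release, rise and move over the gauge.

```bash
python3 shift.py '[[[0, 0, -1], [0, 0, 0], 0], [[0, 0, 0], [0, 0, 0], 85], [[0, 0, 0], [0, 0, 0], 85], [[0, 0, 0], [0, 0, 0], 85], [[0, 0, 0], [0, 0, 0], 85]]'; python3 shift.py '[[[0, 0, -10], [0, 0, 0], 85], [[0, 0, -30], [0, 0, 0], 85], [[0, 0, -35], [0, 0, 0], 85], [[0, 0, -35], [0, 0, 0], 85], [[0, 0, 0], [0, 0, 0], 85]]'
python3 -c "
from m import *
g=(np.array([574.4,16.1])+[573.7,14.9])/2
print(g);go([g[0],g[1],370])
snap('wrist','w3');snap('side','s3')
w=cv2.imread('pics/w3.png');q=cv2.resize(cv2.imread('pics/s3.png')[150:290,235:375],(400,400),interpolation=2)
cv2.imwrite('pics/v3.png',np.hstack([w[:,120:520],q]))"
```

```text
clock: 6.2
position: [459.2, 183.0, 263.0]
ee_rot: [0.679, 0.734, -0.0, -0.0]
force: [0.1, -0.2, 0.7]
gripper_width: 59.9
grasp_force: 0.0
clock: 6.62
position: [459.6, 183.3, 378.3]
ee_rot: [0.679, 0.734, 0.003, 0.001]
force: [1.2, 0.7, 0.6]
gripper_width: 85.0
grasp_force: 0.0
[574.05  15.5 ]
shift [-176.1  101.2    8.4] rotv [ 0.006 -0.002 -0.008] pos [459.6 183.3 378.3] F [1.2 0.7 0.6] t 6.62 w 85.0 q [-0.24  0.64 -0.36  1.81  0.31  0.74 -0.69]
```

View pics/v3.png

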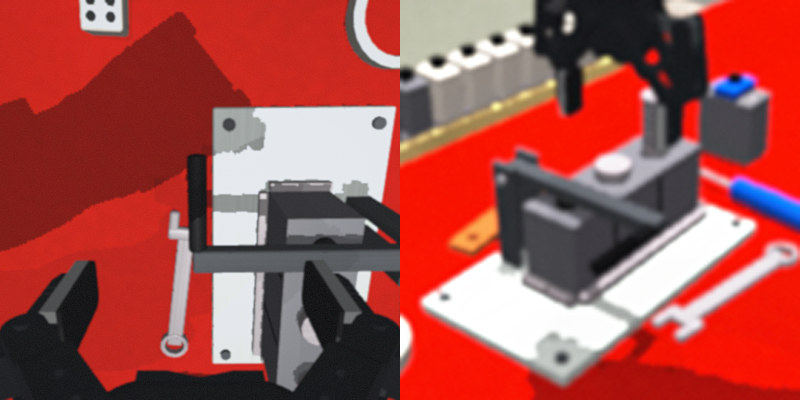

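The clamp arm lies flat over the block and the gauge is still home. I'll stop about 50 mm short of the gauge for an accurate lateral wrist measurement.

```bash
python3 shift.py '[[[-29, 12.6, 0], [0, 0, 0], 85], [[-29, 12.6, 0], [0, 0, 0], 85], [[-29, 12.6, 0], [0, 0, 0], 85], [[-29, 12.6, 0], [0, 0, 0], 85], [[-29, 12.6, 0], [0, 0, 0], 85]]' |sed -n 2p; python3 shift.py '[[[-29, 12.6, 0], [0, 0, 0], 85], [[-29, 12.6, 0], [0, 0, 0], 85], [[-29, 12.6, 0], [-0.002, 0, -0.008], 85], [[0, 0, 0], [0, 0, 0], 85], [[0, 0, 0], [0, 0, 0], 85]]' 
python3 -c "
from m import *
snap('wrist','w4')
go([574,15.5,380])
for h in(92,152):print(proj('w4',[574,15.5,h]))
"
```

```text
position: [533.6, 41.7, 372.0]
clock: 7.55
position: [577.8, -41.9, 371.5]
ee_rot: [0.677, 0.736, -0.0, -0.0]
force: [-0.6, 0.9, -0.1]
gripper_width: 84.8
grasp_force: 0.0
shift [56.2  1.2 -8. ] rotv [-0.    -0.001 -0.001] pos [577.5 -40.6 371.9] F [ 0.3  0.8 -0.2] t 7.6 w 84.8 q [ 0.22  0.77 -0.4   1.51  0.35  0.93 -0.21]
(np.float64(320.4), np.float64(115.5))
(np.float64(320.4), np.float64(124.1))
```

View pics/w4.png

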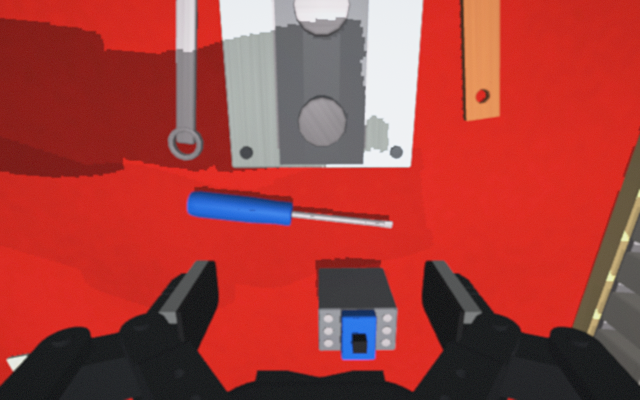

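The gauge top is at (322,121), against a predicted (320.4,124). I'll compute its offset in the tool frame, using the finger midpoint at column 320 as reference.

```bash
python3 -c "
from m import *
s=ctrl.get_state();M=R.from_quat(s['ee_rot'])
for p in[(322,121),(320,265)]:
  for h in(152,):
    print(p,M.inv().apply(plane('w4',*p,h)-s['position']).round(1))
print('axis y=0 at pads',proj('w4',s['position']+M.apply([0,0,142])),'gauge depth',proj('w4',s['position']+M.apply([56,0,220])))
x,e=tri(t(611,197),s0:=('side0',235-.5+411.5/4.6,160-.5+106.5/4.6),('w1',490,147),('w4',322,121));print(x,e);go([x[0],x[1],380])
"
```

```text
(322, 121) [ 57.6   2.1 220. ]
(320, 265) [-26.7   0.9 219.9]
axis y=0 at pads (np.float64(317.4), np.float64(302.2)) gauge depth (np.float64(318.0), np.float64(124.2))
[574.4808843   16.32414495 149.65273901] [1.0, 0.1, 0.4, 0.7]
shift [57.   1.8 -8. ] rotv [-0.    -0.001 -0.001] pos [577.5 -40.6 371.9] F [ 0.3  0.8 -0.2] t 7.6 w 84.8 q [ 0.22  0.77 -0.4   1.51  0.35  0.93 -0.21]
```

```bash
python3 shift.py '[[[28.5, 0.7, 0], [0, 0, 0], 85], [[28.5, 0.7, 0], [0, 0, 0], 85], [[0, 0, 20], [0, 0, 0], 85], [[0, 0, 25], [0, 0, 0], 85], [[0, 0, 25], [0, 0, 0], 85]]' |sed -n 2,4p; python3 shift.py '[[[0, 0, 20], [0, 0, 0], 85], [[0, 0, 0], [0, 0, 0], 60], [[0, 0, 0], [0, 0, 0], 45], [[0, 0, 0], [0, 0, 0], 36], [[0, 0, 0], [0, 0, 0], 34]]' 
python3 -c "
from m import *
snap('wrist','w5');s=ctrl.get_state()
go([574.2,16,281])
"
```

```text
position: [573.8, 18.0, 302.2]
ee_rot: [0.676, 0.737, 0.001, 0.001]
force: [0.8, -0.6, -0.2]
clock: 8.43
position: [574.5, 16.7, 284.5]
ee_rot: [0.676, 0.737, 0.001, 0.001]
force: [-0.1, 0.1, -0.4]
gripper_width: 38.2
grasp_force: 0.0
shift [-0.5 -0.4  3.4] rotv [ 0.004 -0.    -0.   ] pos [574.5  16.6 284.4] F [ 0.3  0.1 -0.3] t 8.48 w 34.1 q [ 0.09  0.88 -0.34  1.62  0.41  0.71 -0.36]
```

View pics/w5.png

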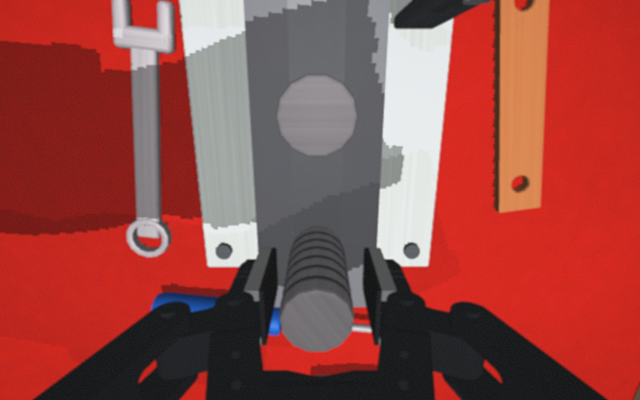

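The handle is centred at column 317 and the pads at about 320.5. At roughly 2.4 px/mm, I shift 1.2 mm toward -y, then close slowly.

```bash
python3 shift.py '[[[0, -1.2, 1], [-0.002, 0, 0], 34], [[0, 0, 1], [-0.002, 0, 0], 32], [[0, 0, 0], [0, 0, 0], 30], [[0, 0, 0], [0, 0, 0], 29], [[0, 0, 0], [0, 0, 0], 28]]'; python3 shift.py '[[[0, 0, 0], [0, 0, 0], 27], [[0, 0, 0], [0, 0, 0], 26], [[0, 0, 0], [0, 0, 0], 25], [[0, 0, 0], [0, 0, 0], 24], [[0, 0, 0], [0, 0, 0], 24]]'
python3 -c "
from m import *
go([574.2,16,281])
"
```

```text
clock: 8.9
position: [573.2, 16.3, 281.3]
ee_rot: [0.676, 0.736, 0.002, 0.002]
force: [-0.1, 0.3, -0.6]
gripper_width: 27.8
grasp_force: 0.0
clock: 9.32
position: [573.1, 16.3, 281.4]
ee_rot: [0.676, 0.736, 0.002, 0.002]
force: [-2.1, -0.8, 5.0]
gripper_width: 24.7
grasp_force: 45.9
shift [-0.4  1.   0.4] rotv [ 0.006  0.    -0.   ] pos [573.1  16.3 281.4] F [-2.1 -0.8  5. ] t 9.32 w 24.7 q [ 0.09  0.88 -0.34  1.62  0.41  0.7  -0.37]
```

```bash
python3 shift.py '[[[0, 0, 0], [0, 0, 0], 10], [[0, 0, 0], [0, 0, 0], 10], [[0, 0, -1], [0, 0, 0], 10], [[0, 0, -1], [0, 0, 0], 10], [[0, 0, -1], [0, 0, 0], 10]]'; python3 shift.py '[[[0, 0, -1], [0, 0, 0], 10], [[0, 0, -1], [0, 0, 0], 10], [[0, 0, -1], [0, 0, 0], 10], [[0, 0, -1], [0, 0, 0], 10], [[0, 0, -1], [0, 0, 0], 10]]'
python3 -c "
from m import *
go([573.1,16.3,321.4])
"
```

```text
clock: 9.73
position: [573.2, 16.3, 284.2]
ee_rot: [0.676, 0.736, 0.002, 0.002]
force: [-0.3, -0.1, -2.5]
gripper_width: 24.6
grasp_force: 58.8
clock: 10.15
position: [573.1, 16.3, 289.3]
ee_rot: [0.676, 0.737, 0.002, 0.002]
force: [0.4, -0.3, -1.7]
gripper_width: 24.9
grasp_force: 58.8
shift [  0.    0.2 -32.1] rotv [ 0.006 -0.    -0.   ] pos [573.1  16.3 289.3] F [ 0.4 -0.3 -1.7] t 10.15 w 24.9 q [ 0.09  0.87 -0.34  1.62  0.4   0.72 -0.36]
```

Side forces are near zero and the load matches the gauge's weight, so I keep drawing.

```bash
python3 shift.py '[[[0, 0, -2], [0, 0, 0], 10], [[0, 0, -2], [0, 0, 0], 10], [[0, 0, -2], [0, 0, 0], 10], [[0, 0, -2], [0, 0, 0], 10], [[0, 0, -2], [0, 0, 0], 10]]'|sed -n 2,4p; python3 shift.py '[[[0, 0, -2], [0, 0, 0], 10], [[0, 0.1, -2], [0, 0, 0], 10], [[0, 0, -2], [0, 0, 0], 10], [[0, 0, -2], [0, 0, 0], 10], [[0, 0, -2], [0, 0, 0], 10]]'|sed -n 2,4p;python3 shift.py '[[[0, 0.1, -2], [0, 0, 0], 10], [[0, 0, -2], [0, 0, 0], 10], [[0, 0, -2], [0, 0, 0], 10], [[0, 0, -2], [0, 0, 0], 10], [[0, 0, -2], [0, 0, 0], 10]]'
python3 -c "
from m import *
go([573.1,16.3,321.4])
"
```

```text
position: [573.1, 16.3, 299.5]
ee_rot: [0.676, 0.737, 0.002, 0.002]
force: [0.2, 0.1, -1.9]
position: [573.1, 16.3, 309.4]
ee_rot: [0.676, 0.737, 0.002, 0.002]
force: [-0.5, -0.3, -1.6]
clock: 11.4
position: [573.2, 16.3, 319.4]
ee_rot: [0.676, 0.737, 0.002, 0.002]
force: [0.4, -0.5, -1.6]
gripper_width: 24.8
grasp_force: 58.9
shift [ 0.  -0.1 -2. ] rotv [ 0.006 -0.    -0.   ] pos [573.2  16.3 319.4] F [ 0.4 -0.5 -1.6] t 11.4 w 24.8 q [ 0.1   0.83 -0.36  1.59  0.38  0.79 -0.34]
```

```bash
python3 shift.py '[[[0, 0, -1], [0, 0, 0], 10], [[0, 0, -1], [0, 0, 0], 10], [[0, 0, 0], [0, 0, 0], 10], [[0, 0, 0], [0, 0, 0], 10], [[0, 0, 0], [0, 0, 0], 10]]'
python3 -c "
from m import *
snap('wrist','w6');snap('side','s6')
w=cv2.imread('pics/w6.png');q=cv2.resize(cv2.imread('pics/s6.png')[160:270,265:375],(400,400),interpolation=2)
cv2.imwrite('pics/v6.png',np.hstack([w[:,120:520],q]))"
```

```text
clock: 11.82
position: [573.1, 16.3, 321.1]
ee_rot: [0.676, 0.736, 0.002, 0.002]
force: [0.2, -0.6, -1.1]
gripper_width: 25.0
grasp_force: 58.9
```

View pics/v6.png

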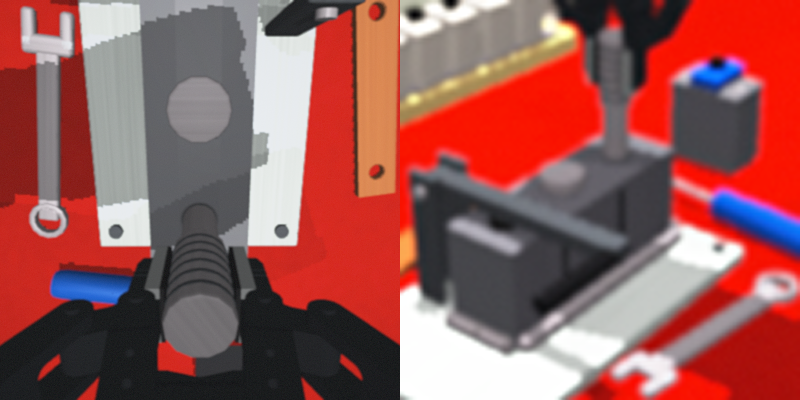

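The picture shows about 40 mm of shank standing out of the bore, with the gauge upright and the dowel and clamp in place. The side load is below 1 N, so I hand in the job.

```bash
python3 -c "
from workcell import ctrl
print(ctrl.close_job())"
```

```text
the job is handed in; nothing more can be done
None
```

I swung the clamp down onto the block and left it closed, then drew the gauge about 40 mm straight up and handed in the job at about 12 s with the gripper holding it still; no verdict came back.

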